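Set a pendulum pitch gauge on a salvaged rail

TASK

Pull the parts drawer all the way out to its stop, take the pitch gauge out by its top tab, and stand it lengthwise along the steel rail with the middle of its base on the round rib. Rock the gauge on the rib until its swinging pointer settles on the small marker tooth set on its dial. Finish while still holding the gauge still like that, its base touching the rib, so that I can measure the gap for a shim; leave the loose things lying on the table where they are.

Things in the scene. Friction and masses are not known exactly. Their poses are not given: they have to be found in the camera images.
- cabinet: fixed grey one-drawer parts cabinet, 240 deep (its x) x 260 wide x 180 high; origin on the table under the middle of its front, so the cabinet runs from x = 0 to 240 mm in its own frame; its front faces its own -x, towards the robot. Inner faces of the drawer: floor 18 above the table; when shut, the drawer's inside runs from x = 12 to 212 mm and y = -110 to +110 mm in the cabinet's frame
- drawer (a joint): the drawer's travel in m: 0 shut, 0.18 at its stop; it slides along the cabinet's own -x and rubs lightly (1.5 N). Front panel 12 thick, top edge 168 above the table; side and back walls 68 above the table
- drawer_handle (a point): middle of the drawer's handle: a round steel bar of 12 diameter along the cabinet's y, 100 clear between its posts, 145 above the table, its centre line 44 in front of the drawer's front; moves with the drawer
- gauge: pendulum pitch gauge of 0.35 to 0.6 kg, standing upright in the shut drawer about 70 behind the front panel, lengthwise along the cabinet's y. Origin at the centre of its flat underside; z up, y along its length, dial faces its +x. Steel base 40 (x) x 150 (y) x 14 high; upright framed white dial 110 wide (y) from z = 14 to 108, reaching 14 in front (+x) and 6 behind; on top a black grip tab 14 thick (x), 44 wide (y), from z = 108 to 140, with its middle over the origin
- pointer (a joint): angle in rad of the gauge's pendulum pointer about the gauge's +x: 0 when it hangs along the gauge's -z, positive when its tip is towards the gauge's +y. It hangs plumb under gravity, swings freely with a period of about 0.5 s and settles in about a second; pivot on the gauge's z axis, 96 above the underside
- pointer_tip (a point): tip of the pointer, 70 below its pivot, 7 in front of the gauge's mid plane
- marker (a joint): angle in rad of the small steel marker tooth (6 wide, 10 long, at the lower rim of the dial, pointing up at the pivot) about the same pivot and in the same sense as the pointer, 0.10 to 0.26; stiff, stays where it has been set. Pointer and marker agree when the two angles are equal, that is when the gauge's +y end is tipped down by that angle
- marker_tip (a point): inner end of the marker tooth, 70 from the pivot: it meets the pointer's tip when the angles are equal
- rail: fixed steel rail, 50 (x) x 300 (y) x 30 high, lying along its own y; origin at the centre of its underside. A round rib runs across its middle, along its x: a cylinder of radius 30 whose top stands 24 above the rail's flat top
- crown (a point): top of the rail's rib, at its middle, 54 above the table
- coil: bystander: small wire coil, 40 diameter x 40 high, standing on the table; origin under its centre
- screwdriver: bystander: screwdriver lying on the table
- plunger: bystander: plunger assembly with a steel housing 50 x 35 x 60 high, rod along its x, about 220 long; origin under the housing
- circuit_board: bystander: circuit board 130 x 100 x 17 high; origin under its centre
- speaker: bystander: round speaker, 116 diameter x 54 high; origin under its centre
- link_plate: bystander: flat steel arm 50 x 185 x 16 high, long along its y; origin under its plate's centre

How it is judged:
By the outcome, as a careful person would: the job done as asked, in the order asked, and still so for the second after the job is handed in, while the arm keeps its last pose, push and grip.
It also fails if it takes over 61 s, if anything falls off the work surface, if the arm or the gripper's body presses on something with over 40 N, if the wrist force passes 120 N, or if a joint passes its speed limit or range.

ROBOT

A 7-joint arm with a two-finger parallel gripper is mounted at the origin on the work surface. World frame = base frame: x ahead of the robot, y to its left, z up, the work surface at z = 0. Lengths are in m, angles in rad, forces in N, time in s.
With the tool pointing down it reaches from about 0.4 to 0.875 m from the base axis. Payload 19.3 kg.
Tool frame: the origin (TCP) lies midway between the tips of the shut fingers; the grasp point (between the pads) lies 19 mm behind it; z points along the fingers, y is the direction in which the jaws open and shut (so a half turn about z gives the same grasp; the last joint's range is limited). The gripper opens to 85 mm and grips with 20 to 120 N. Pads are 22 mm wide; open, the fingers measure 114 mm over their backs; the gripper's body (76 mm by 85 mm) begins 54 mm behind the grasp point. The pads swing forward as they close: fully open they stand 13 mm farther back than shut.
Start: joints at [1.168, 0.521, -0.036, 1.599, 0.021, 1.021, -0.113], TCP at [0.204, -0.591, 0.231] pointing down, gripper open.
Joint ranges: [-2.91, 2.91], [-0.3, 2.13], [-1.5, 1.42], [0.17, 2.43], [-1.26, 4.41], [0.16, 1.93], [-2.52, 2.52]. Speed limits (rad/s): [1.89, 1.89, 2.39, 2.39, 3.01, 3.01, 3.01].

INTERFACE

Orientations are given as [roll, pitch, yaw] about the fixed x, y, z axes, in that order (R = Rz(yaw) Ry(pitch) Rx(roll)).
In Python, from workcell import bot gives the robot as it stands.
- The arm moves only by the tool servo_tool, never from a script. Its argument "plan" is a list of rows, each a list of 5 numbers: the shift along the world's x, y, z in mm, then the turn about the world's z in rad, then the gripper's target within -1 to 1 (shut at 1, half-way at 0, fully open at -1). In form: [[tx, ty, tz, yaw, jaw], ...]. A call has exactly 10 rows; each row is the pose to reach, as a shift and turn from the pose commanded when the call began; what a row does not reach only later rows make up. A row lasts 1/12 s, in which the tool goes at most 41.7 mm and 7.16 degrees, less where a joint would pass 70% of its speed; a pose out of reach is approached as far as the arm can. A call with a gripper value outside its range is refused whole. The fingers move at their own pace and stop on an object; "squeeze" is the grip in N (left out, the last holds). Time passes only in rows, so rows that repeat a pose let the fingers close, or fill a call up. It gives the time, the measured TCP pose, the force and the opening at its end, in the units of the state.
- bot.observe(): the state, without advancing time (a new reading comes with each control period).
- bot.grab_frame(name): name is "scene" or "top"; returns the picture (480x640x3 uint8, blue, green, red); there is no depth.
- bot.calibration(name): a dict with "fx", "fy", "cx", "cy" (pixels), "T" (4x4, takes a point from camera to world coordinates). Camera axes: x right, y down, z forward; pixel columns grow to the right and rows downward; lengths in m; the calibration is good to about 2 mm. A picture is of the moment at which its call begins. calibration takes no time and is no camera call.
- bot.job_done(): hands the job in, once; it reports no verdict.
The state is a dict: "clock": time; "qpos": joint angles; "qd": joint speeds; "joint_efforts": joint torques, N m; "position": TCP position; "tool_rot": TCP orientation; "force": force on the tool from outside, world axes, zero at the start; "moment": the same for the moment, N m; "grip_width": finger opening in m.
Only numpy, scipy, OpenCV 4.12 (cv2) and the standard library are available. Lean on these libraries where they do the work, as an engineer would, in place of code of your own. Each camera call takes 0.05 s, during which the arm holds its last target.

## Working session

There is one attempt and no reset: what is moved stays moved. The work goes in short steps, Python scripts to look and compute and a tool call to move; the robot and the scene stay as the last step left them, time stands still between calls to the robot, and variables do not carry over. Pictures are saved under pics/ and viewed, and the job is handed in when it is done.

Besides the shell and the picture viewer there is one more tool, called after "Emit:" as name(argument=value, ...) on one line, values as JSON. servo_tool: Moves the arm, as the interface text tells. Its arguments: {"type":"object","properties":{"plan":{"type":"array","items":{"type":"array","items":{"type":"number"}}},"squeeze":{"type":"number"}},"required":["plan"]}

```bash
ls; mkdir -p pics; python3 - <<'E'
from workcell import bot
import cv2
print(bot.observe())
for n in("scene","top"):
    cv2.imwrite(f"pics/{n}0.png",bot.grab_frame(n)); print(n,bot.calibration(n))
E
```

```text
pics
{'clock': 0.0, 'qpos': array([ 1.16785483,  0.52200207, -0.03634526,  1.59997282,  0.02121471,
        1.0210465 , -0.11279438]), 'qd': array([ 0.00047187,  0.00028626, -0.00152546,  0.00154929, -0.00022351,
       -0.00061268, -0.00146037]), 'joint_efforts': array([-1.29167769e-03, -9.27110124e+01,  1.97908513e+00, -3.69938850e+01,
        1.78282714e-02,  8.19663866e-03, -6.89791341e-05]), 'position': array([ 0.20402241, -0.59044154,  0.23074556]), 'tool_rot': array([-3.14055209e+00,  7.51443348e-05,  3.32759721e-01]), 'force': array([-0.80016528,  0.00262947,  0.56578087]), 'moment': array([-0.00562539,  0.01859337, -0.03056225]), 'grip_width': 0.08528349079382495}
scene {'fx': 468.27638260876427, 'fy': 468.27638260876427, 'cx': 328.9985987261869, 'cy': 237.63712042328197, 'T': array([[-0.60963474,  0.75257384, -0.24895399,  0.85325189],
       [ 0.79267075,  0.5804861 , -0.18630341,  0.15263583],
       [ 0.00430726, -0.31091558, -0.95042777,  1.2616296 ],
       [ 0.        ,  0.        ,  0.        ,  1.        ]])}
top {'fx': 489.2177546258383, 'fy': 489.2177546258383, 'cx': 318.0765969747316, 'cy': 243.14206777084325, 'T': array([[-0.00124447, -0.98604801,  0.1664565 ,  0.3706535 ],
       [-0.99950135, -0.00402548, -0.03131852, -0.04740741],
       [ 0.03155163, -0.16641247, -0.98555131,  1.14665311],
       [ 0.        ,  0.        ,  0.        ,  1.        ]])}
```

View pics/scene0.png

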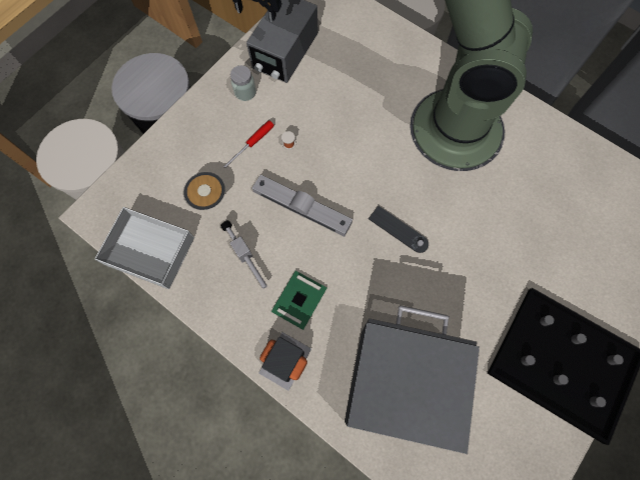

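View pics/top0.png

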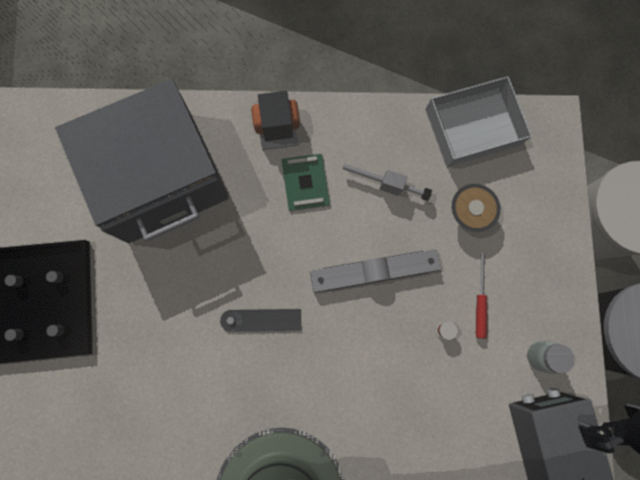

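The scene view shows the cabinet at about (415,385), its handle at (423,315) and the rail at (302,205). In the top view the cabinet is at (140,160), the handle at (168,220), the rail from (312,280) to (440,260) and the rib at (376,268).

```bash
cat > h.py <<'E'
from workcell import bot
import cv2,numpy as np
def ray(n,u,v):
    c=bot.calibration(n);T=np.array(c["T"])
    d=T[:3,:3]@np.array([(u-c["cx"])/c["fx"],(v-c["cy"])/c["fy"],1.]);return T[:3,3],d/np.linalg.norm(d)
def onz(n,u,v,z):
    o,d=ray(n,u,v);return o+d*(z-o[2])/d[2]
def tri(uv_s,uv_t):
    o1,d1=ray("scene",*uv_s);o2,d2=ray("top",*uv_t)
    A=np.stack([d1,-d2],1);s=np.linalg.lstsq(A,o2-o1,rcond=None)[0]
    p,q=o1+s[0]*d1,o2+s[1]*d2;return (p+q)/2,np.linalg.norm(p-q)
def proj(n,p):
    c=bot.calibration(n);T=np.array(c["T"]);q=T[:3,:3].T@(np.asarray(p)-T[:3,3])
    return np.array([c["fx"]*q[0]/q[2]+c["cx"],c["fy"]*q[1]/q[2]+c["cy"]])
def crop(src,dst,x0,y0,w,h,k):
    im=cv2.imread(src)[y0:y0+h,x0:x0+w];cv2.imwrite(dst,cv2.resize(im,None,fx=k,fy=k,interpolation=cv2.INTER_CUBIC))
E
python3 - <<'E'
from h import *
crop("pics/top0.png","pics/t1.png",40,70,200,180,4)
crop("pics/top0.png","pics/t2.png",300,220,160,100,5)
crop("pics/scene0.png","pics/s1.png",340,290,160,170,3.5)
crop("pics/scene0.png","pics/s2.png",240,150,130,100,6)
E
```

```text
(no output)
```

View pics/t1.png

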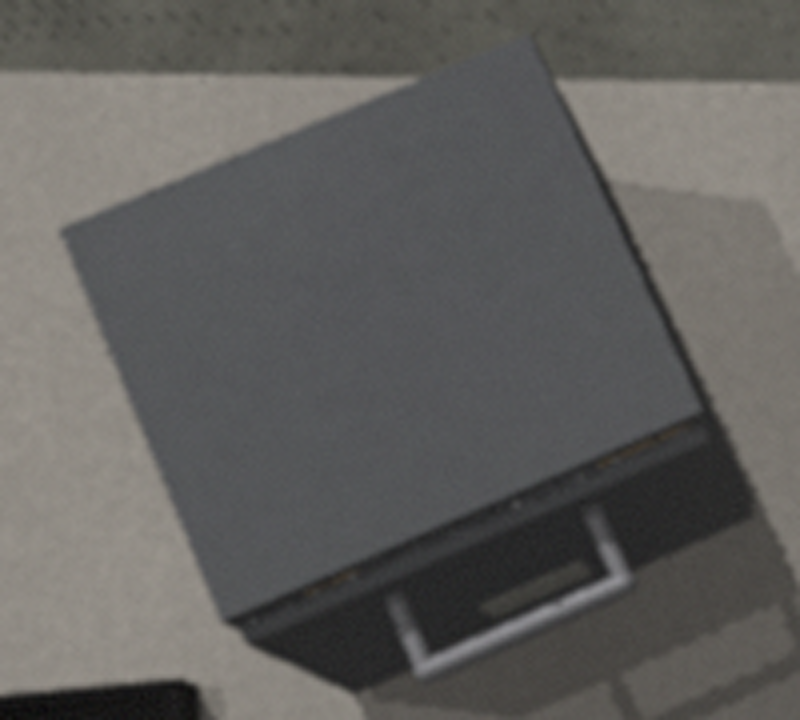

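View pics/t2.png

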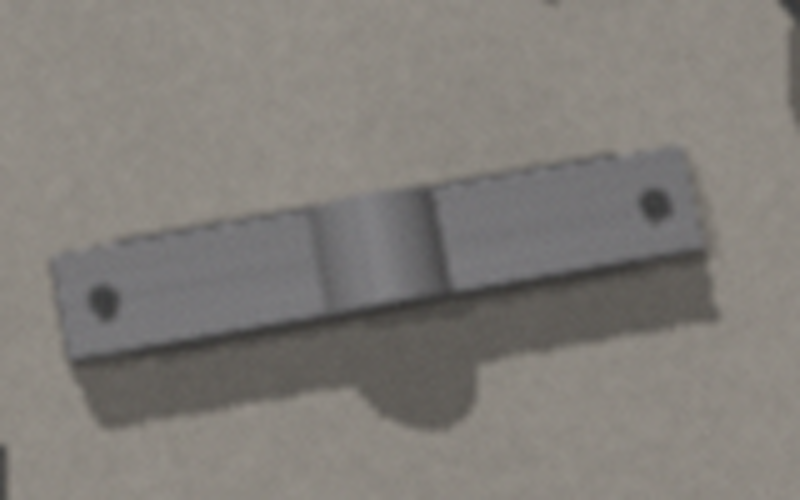

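View pics/s1.png

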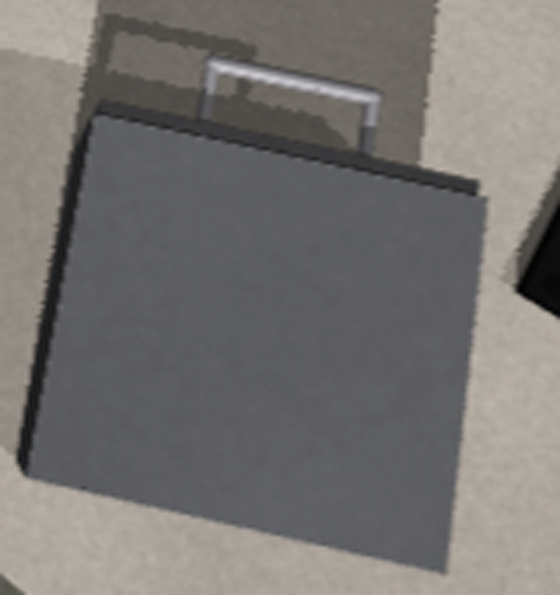

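View pics/s2.png

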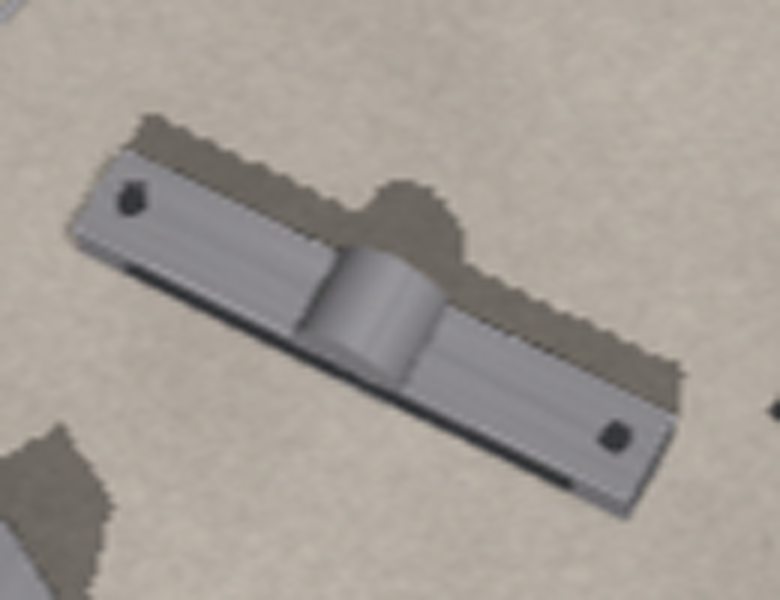

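```bash
python3 - <<'E'
from h import *
def o(p,k,x,y): return ((p[0]+.5)/k-.5+x,(p[1]+.5)/k-.5+y)
T1=lambda *p:o(p,4,40,70);T2=lambda *p:o(p,5,300,220);S1=lambda *p:o(p,3.5,340,290);S2=lambda *p:o(p,6,240,150)
np.set_printoptions(precision=4,suppress=True)
print("cab: BL,BR,FR,FL")
for t,s in [((63,231),(447,572)),((530,38),(25,475)),((703,412),(92,115)),((232,620),(487,197))]:
    print(onz("top",*T1(*t),.18),onz("scene",*S1(*s),.18),tri(S1(*s),T1(*t)))
print("handle")
for t,s in [((420,665),(376,100)),((622,580),(212,66))]:
    print(onz("top",*T1(*t),.145),onz("scene",*S1(*s),.145),tri(S1(*s),T1(*t)))
print("rail holes")
for t,s in [((103,300),(615,436)),((655,204),(132,198))]:
    print(onz("top",*T2(*t),.03),onz("scene",*S2(*s),.03),tri(S2(*s),T2(*t)))
print("rail corners")
for t,s in [((55,258),(630,516)),((685,148),(72,235)),((705,250),(125,150)),((72,358),(678,415))]:
    print(onz("top",*T2(*t),.03),onz("scene",*S2(*s),.03))
E
```

```text
cab: BL,BR,FR,FL
[0.7726 0.4608 0.18  ] [0.7712 0.4645 0.18  ] (array([0.772 , 0.4628, 0.1799]), np.float64(0.003814807906943674))
[0.8826 0.2287 0.18  ] [0.883  0.2296 0.18  ] (array([0.8832, 0.2294, 0.1787]), np.float64(0.0007301245534386213))
[0.679  0.1314 0.18  ] [0.6806 0.1327 0.18  ] (array([0.6801, 0.1323, 0.1762]), np.float64(0.0005359875370695921))
[0.5695 0.3605 0.18  ] [0.5673 0.3661 0.18  ] (array([0.5686, 0.3636, 0.1795]), np.float64(0.005749730259625788))
handle
[0.5535 0.2781 0.145 ] [0.5491 0.279  0.145 ] (array([0.5517, 0.2769, 0.1524]), np.float64(0.002594413918747565))
[0.599  0.1767 0.145 ] [0.5981 0.1774 0.145 ] (array([0.5985, 0.1769, 0.1461]), np.float64(0.000968030032708419))
rail holes
[ 0.4747 -0.0876  0.03  ] [ 0.4724 -0.0874  0.03  ] (array([ 0.474 , -0.087 ,  0.0348]), np.float64(0.0010631910978818836))
[ 0.5197 -0.3439  0.03  ] [ 0.517  -0.3439  0.03  ] (array([ 0.5188, -0.3419,  0.0361]), np.float64(0.0008956143771482387))
rail corners
[ 0.4939 -0.0657  0.03  ] [ 0.4995 -0.0582  0.03  ]
[ 0.5461 -0.3591  0.03  ] [ 0.5493 -0.3541  0.03  ]
[ 0.4983 -0.3664  0.03  ] [ 0.4997 -0.3629  0.03  ]
[ 0.4482 -0.0735  0.03  ] [ 0.4461 -0.0704  0.03  ]
```

Emit:
servo_tool(plan=[[0, 0, 40, 0, -1], [15, 33, 60, 0.1, 0.2], [30, 66, 60, 0.2, 0.2], [47, 100, 60, 0.3, 0.2], [62, 136, 60, 0.4, 0.2], [78, 170, 60, 0.5, 0.2], [94, 205, 60, 0.6, 0.2], [110, 240, 60, 0.7, 0.2], [125, 275, 60, 0.8, 0.2], [140, 310, 60, 0.85, 0.2]])

```text
clock: 0.93
position: [0.3443, -0.2789, 0.2913]
tool_rot: [-3.142, 0.0, 1.189]
force: [1.1, 0.0, 0.6]
grip_width: 0.0343
```

Emit:
servo_tool(plan=[[16, 35, 0, 0.08, 0.2], [32, 70, 0, 0.16, 0.2], [48, 105, 0, 0.24, 0.2], [64, 140, 0, 0.32, 0.2], [80, 175, 0, 0.4, 0.2], [96, 210, 0, 0.48, 0.2], [112, 245, 0, 0.56, 0.2], [128, 280, 0, 0.64, 0.2], [144, 315, 0, 0.72, 0.2], [160, 350, 0, 0.82, 0.2]])

```text
clock: 1.77
position: [0.5045, 0.071, 0.2912]
tool_rot: [-3.141, 0.0, 2.006]
force: [0.2, -0.7, 1.5]
grip_width: 0.0343
```

```bash
python3 - <<'E'
from h import *
print(bot.observe()["qpos"])
E
```

```text
[ 0.30109545  0.33872688 -0.71095857  1.79834408  0.24656792  1.09511676
 -0.06074724]
```

Emit:
servo_tool(plan=[[15, 35, 0, 0.01, 0.2], [31, 70, 0, 0.01, 0.2], [47, 105, 0, 0.01, 0.2], [62, 138, 0, 0.01, 0.2], [70, 156, 0, 0.01, 0.2], [70, 156, -20, 0.01, 0.2], [70, 156, -50, 0.01, 0.2], [70, 156, -75, 0.01, 0.2], [70, 156, -90, 0.01, 0.2], [70, 156, -90, 0.01, 0.2]])

```text
clock: 2.6
position: [0.5727, 0.2244, 0.1979]
tool_rot: [-3.136, -0.0, 2.013]
force: [-0.5, -1.1, 0.3]
grip_width: 0.034
```

```bash
python3 - <<'E'
from h import *
s=bot.observe();print(s["qpos"],s["position"],s["tool_rot"])
for n in("scene","top"): cv2.imwrite(f"pics/{n}1.png",bot.grab_frame(n))
crop("pics/scene1.png","pics/s3.png",330,230,200,170,4)
crop("pics/top1.png","pics/t3.png",40,100,200,170,4)
print(proj("top",[.574,.2265,.145]),proj("scene",[.574,.2265,.145]))
E
```

```text
[-0.03267881  0.61758156 -0.65973242  1.63206207  0.42173592  1.04422098
 -0.37799078] [0.57272359 0.22444086 0.19786273] [-3.13644357e+00 -2.98034711e-04  2.01306785e+00]
[170.39679968 226.2665134 ] [422.89488442 313.0523714 ]
```

View pics/s3.png

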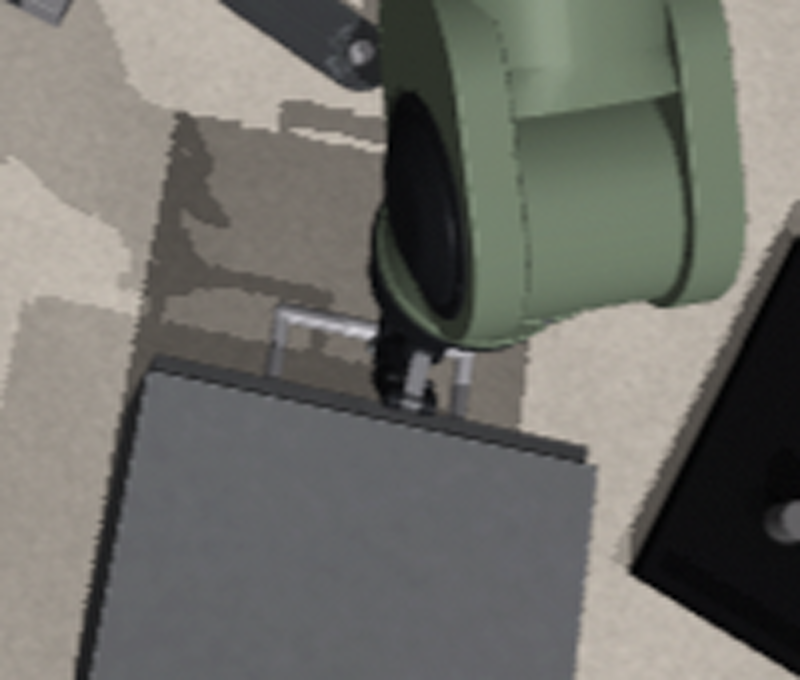

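View pics/t3.png

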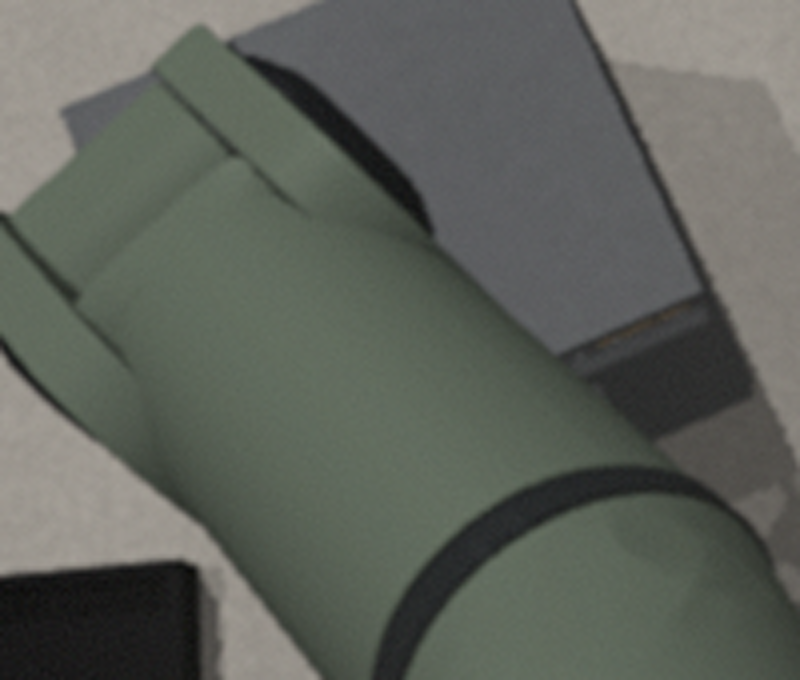

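The fingertips, at about (405,390) in the enlarged scene crop, sit over the handle bar between its posts. Now I'll descend and close.

Emit:
servo_tool(plan=[[0, 0, -20, 0, 0.2], [0, 0, -40, 0, 0.2], [0, 0, -58, 0, 0.2], [0, 0, -68, 0, 0.2], [0, 0, -75, 0, 0.2], [0, 0, -75, 0, 0.2], [0, 0, -75, 0, 1], [0, 0, -75, 0, 1], [0, 0, -75, 0, 1], [0, 0, -75, 0, 1]], squeeze=40)

```text
clock: 3.53
position: [0.5726, 0.2245, 0.1274]
tool_rot: [-3.138, 0.001, 2.013]
force: [-16.6, -7.0, 14.9]
grip_width: 0.011
```

Emit:
servo_tool(plan=[[-3, -1, 0, 0, 1], [-7, -3, 0, 0, 1], [-13, -6, 0, 0, 1], [-21, -10, 0, 0, 1], [-30, -14, 0, 0, 1], [-39, -19, 0, 0, 1], [-48, -23, 0, 0, 1], [-57, -27, 0, 0, 1], [-66, -32, 0, 0, 1], [-75, -36, 0, 0, 1]])

```text
clock: 4.37
position: [0.4992, 0.1897, 0.1274]
tool_rot: [3.139, -0.0, 2.013]
force: [1.7, 0.8, 8.4]
grip_width: 0.0107
```

Emit:
servo_tool(plan=[[-9, -4, 0, 0, 1], [-18, -9, 0, 0, 1], [-27, -13, 0, 0, 1], [-36, -17, 0, 0, 1], [-45, -21, 0, 0, 1], [-54, -26, 0, 0, 1], [-62, -29, 0, 0, 1], [-68, -32, 0, 0, 1], [-73, -34, 0, 0, 1], [-77, -36, 0, 0, 1]])

```text
clock: 5.2
position: [0.4225, 0.1532, 0.1273]
tool_rot: [3.139, 0.001, 2.012]
force: [3.0, -0.7, 11.3]
grip_width: 0.0106
```

Emit:
servo_tool(plan=[[-3, -1, 0, 0, 1], [-6, -3, 0, 0, 1], [-9, -4, 0, 0, 1], [-11, -5, 0, 0, 1], [-13, -6, 0, 0, 1], [-15, -7, 0, 0, 1], [-16, -8, 0, 0, 1], [-17, -8, 0, 0, 1], [-17, -8, 0, 0, 1], [-17, -8, 0, 0, 1]])

```text
clock: 6.03
position: [0.4096, 0.1472, 0.1276]
tool_rot: [3.131, -0.001, 2.012]
force: [34.3, 7.8, -24.0]
grip_width: 0.0105
```

Emit:
servo_tool(plan=[[0, 0, 0, 0, 0.2], [0, 0, 0, 0, 0.2], [0, 0, 0, 0, 0.2], [0, 0, 20, 0, 0.2], [0, 0, 50, 0, 0.2], [0, 0, 80, 0, 0.2], [0, -20, 110, 0, 0.2], [0, -50, 130, 0, 0.2], [0, -90, 130, 0, 0.2], [0, -130, 130, 0, 0.2]])

```text
clock: 6.87
position: [0.4049, 0.0141, 0.2575]
tool_rot: [3.14, 0.002, 2.014]
force: [1.4, 0.1, 0.0]
grip_width: 0.0343
```

Emit:
servo_tool(plan=[[0, -40, 0, 0, 0.2], [0, -80, 0, 0, 0.2], [0, -120, 0, 0, 0.2], [0, -150, 0, 0, 0.2], [0, -150, 0, 0, 0.2], [0, -150, 0, 0, 0.2], [0, -150, 0, 0, 0.2], [0, -150, 0, 0, 0.2], [0, -150, 0, 0, 0.2], [0, -150, 0, 0, 0.2]])

```text
clock: 7.7
position: [0.4052, -0.134, 0.2564]
tool_rot: [-3.142, 0.0, 2.014]
force: [0.3, -0.2, 0.5]
grip_width: 0.0342
```

```bash
python3 - <<'E'
from h import *
for n in("scene","top"): cv2.imwrite(f"pics/{n}2.png",bot.grab_frame(n))
crop("pics/scene2.png","pics/s4.png",350,210,180,150,4.4)
crop("pics/top2.png","pics/t4.png",80,130,200,150,4)
E
```

```text
(no output)
```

View pics/s4.png

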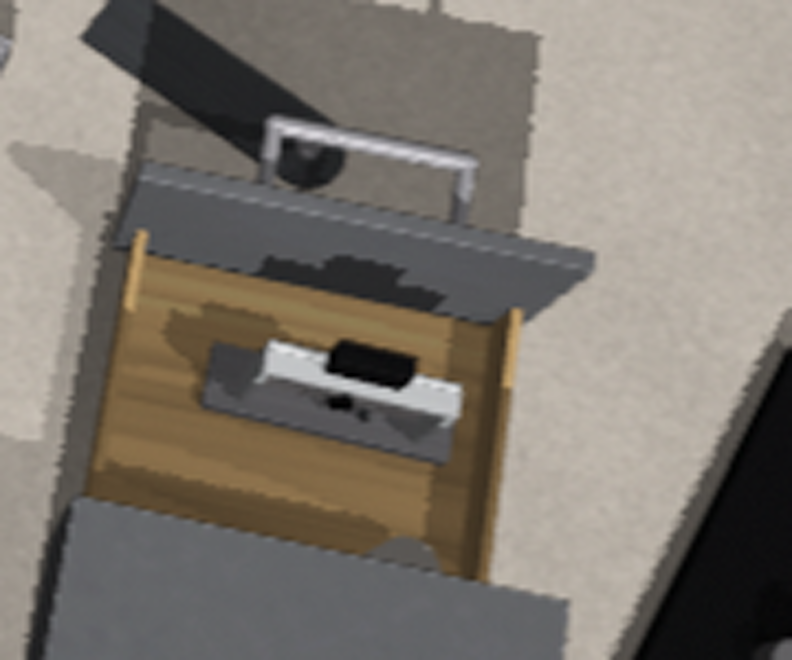

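View pics/t4.png

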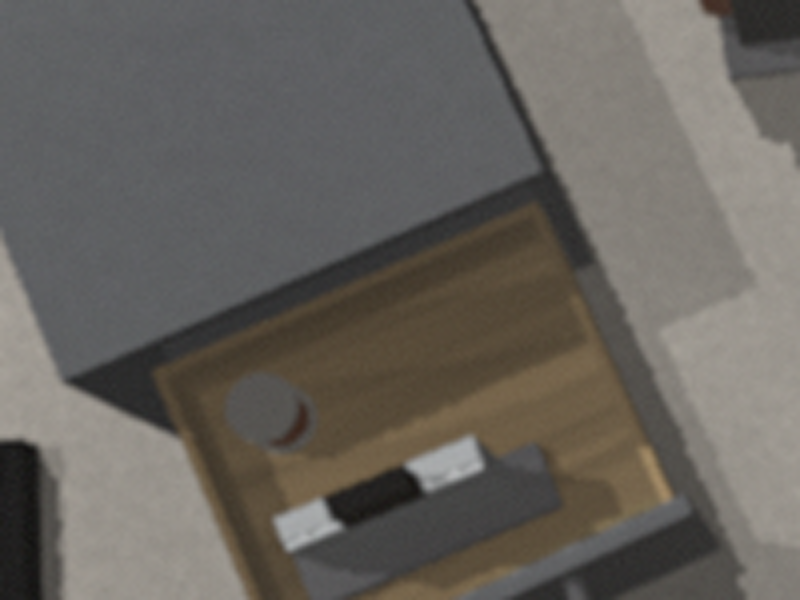

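The dial faces away from the robot, so the scene camera can see it. The black tab is at about (372,363) in the scene crop and (375,495) in the top crop. A loose round pot stands behind the gauge in the drawer.

```bash
python3 - <<'E'
from h import *
np.set_printoptions(precision=4,suppress=True)
for n,box in (("scene",(420,280,30,20)),("top",(158,240,32,28))):
    g=cv2.imread(f"pics/{n}2.png").max(2); x,y,w,h=box
    if n=="scene": x,y,w,h=418,282,36,20
    m=(g[y:y+h,x:x+w]<35).astype(np.uint8)
    k,l,st,ce=cv2.connectedComponentsWithStats(m)
    i=1+st[1:,4].argmax(); pts=np.argwhere(l==i)[:,::-1]+[x,y]
    r=cv2.minAreaRect(pts.astype(np.float32)); b=cv2.boxPoints(r)
    print(n,st[i],r,b.tolist())
    for p in b: print(onz(n,*p,.158))
def o(p,k,x,y): return ((p[0]+.5)/k-.5+x,(p[1]+.5)/k-.5+y)
print("hand")
for p in [(335,342),(417,358)]: print(onz("scene",*o(p,4.4,350,210),.158))
for p in [(328,497),(404,467)]: print(onz("top",*o(p,4,80,130),.158))
for p in [(265,345),(462,385),(270,383)]: print("white s",onz("scene",*o(p,4.4,350,210),.126))
for p in [(272,520),(478,437),(488,465),(288,550)]: print("white t",onz("top",*o(p,4,80,130),.126))
E
```

```text
scene [  6   6  20  10 134] ((433.7117004394531, 292.54705810546875), (18.764488220214844, 7.2671709060668945), 12.528807640075684) [[423.7646484375, 294.0588073730469], [425.34112548828125, 286.9646911621094], [443.65875244140625, 291.0353088378906], [442.082275390625, 298.1294250488281]]
[0.5383 0.2019 0.158 ]
[0.5217 0.1952 0.158 ]
[0.5032 0.2355 0.158 ]
[0.5198 0.242  0.158 ]
top [ 5  8 22 13 94] ((173.47415161132812, 253.93966674804688), (7.090548515319824, 20.877727508544922), 66.80140686035156) [[162.48277282714844, 254.79310607910156], [181.6724395751953, 246.5689697265625], [184.4655303955078, 253.0862274169922], [165.27586364746094, 261.31036376953125]]
[0.5125 0.2359 0.158 ]
[0.5294 0.1982 0.158 ]
[0.5161 0.192  0.158 ]
[0.4992 0.2297 0.158 ]
hand
[0.5219 0.1965 0.158 ]
[0.502  0.2368 0.158 ]
[0.5143 0.2378 0.158 ]
[0.5298 0.2003 0.158 ]
white s [0.5376 0.1677 0.126 ]
white s [0.4893 0.2676 0.126 ]
white s [0.5537 0.1821 0.126 ]
white t [0.5068 0.2752 0.126 ]
white t [0.5511 0.1705 0.126 ]
white t [0.5362 0.1647 0.126 ]
white t [0.4911 0.2661 0.126 ]
```

Emit:
servo_tool(plan=[[11, 35, 0, 0, 0.2], [22, 70, 0, 0, 0.2], [33, 105, 0, 0, 0.2], [44, 140, 0, 0, 0.2], [56, 175, 0, 0, 0.2], [67, 210, 0, 0, 0.2], [78, 245, 0, 0, 0.2], [90, 285, 0, 0, 0.2], [103, 322, 0, 0, 0.2], [112, 352, 0, 0, 0.2]])

```text
clock: 8.63
position: [0.5174, 0.2205, 0.2562]
tool_rot: [3.141, -0.001, 2.014]
force: [-0.0, -0.2, 0.2]
grip_width: 0.0341
```

Emit:
servo_tool(plan=[[0, 0, -15, 0, 0.2], [0, 0, -35, 0, 0.2], [0, 0, -55, 0, 0.2], [0, 0, -65, 0, 0.2], [0, 0, -65, 0, 0.2], [0, 0, -65, 0, 0.2], [0, 0, -65, 0, 0.2], [0, 0, -65, 0, 0.2], [0, 0, -65, 0, 0.2], [0, 0, -65, 0, 0.2]])

```text
clock: 9.47
position: [0.5174, 0.2173, 0.1919]
tool_rot: [3.141, 0.0, 2.013]
force: [0.3, -0.7, 0.4]
grip_width: 0.0341
```

```bash
python3 - <<'E'
from h import *
s=bot.observe();print(s["position"],s["tool_rot"])
n="scene"; cv2.imwrite(f"pics/{n}3.png",bot.grab_frame(n))
crop("pics/scene3.png","pics/s5.png",370,220,140,110,5)
E
```

```text
[0.51740678 0.2172828  0.19190871] [3.14073047e+00 2.17925221e-04 2.01251356e+00]
```

View pics/s5.png

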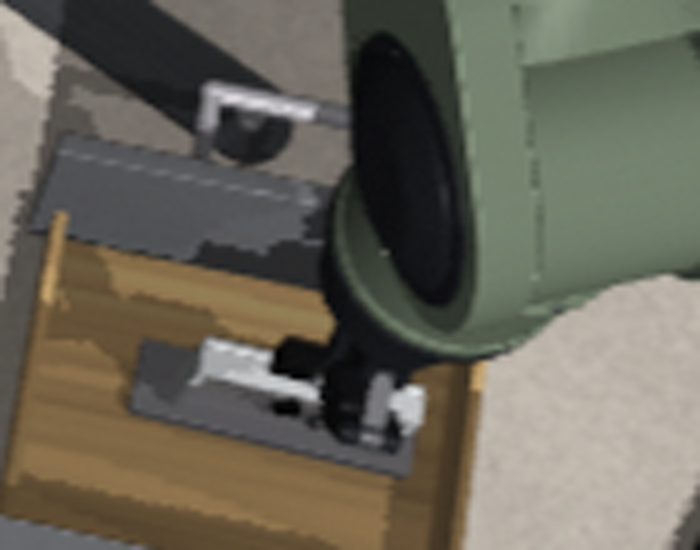

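The front finger is just ahead of the tab, as expected from the height difference. I'll descend and grip.

Emit:
servo_tool(plan=[[0, 1, -20, 0, 0.2], [0, 1, -40, 0, 0.2], [0, 1, -54, 0, 0.2], [0, 1, -62, 0, 0.2], [0, 1, -62, 0, 0.2], [0, 1, -62, 0, 0.4], [0, 1, -62, 0, 0.6], [0, 1, -62, 0, 1], [0, 1, -62, 0, 1], [0, 1, -62, 0, 1]], squeeze=40)

```text
clock: 10.35
position: [0.5176, 0.2185, 0.1302]
tool_rot: [3.14, 0.0, 2.013]
force: [-1.4, -1.0, 7.5]
grip_width: 0.013
```

Emit:
servo_tool(plan=[[0, 0, 5, 0, 1], [0, 0, 15, 0, 1], [0, 0, 30, 0, 1], [0, 0, 50, 0, 1], [0, 0, 75, 0, 1], [0, 0, 100, 0, 1], [0, 0, 125, 0, 1], [0, 0, 150, 0, 1], [0, 0, 170, 0, 1], [0, 0, 180, 0, 1]])

```text
clock: 11.18
position: [0.5174, 0.2187, 0.3125]
tool_rot: [3.139, 0.0, 2.013]
force: [0.0, -0.1, -3.5]
grip_width: 0.013
```

Emit:
servo_tool(plan=[[0, -5, 5, 0, 1], [0, -15, 10, 0, 1], [0, -30, 20, -0.02, 1], [0, -50, 20, -0.04, 1], [0, -75, 20, -0.08, 1], [0, -100, 20, -0.12, 1], [0, -125, 20, -0.16, 1], [0, -150, 20, -0.2, 1], [0, -175, 20, -0.24, 1], [0, -200, 20, -0.27, 1]])

```text
clock: 12.02
position: [0.5163, 0.0159, 0.3284]
tool_rot: [-3.14, 0.0, 1.74]
force: [0.6, -0.1, -3.7]
grip_width: 0.0135
```

Emit:
servo_tool(plan=[[-2, -25, 0, 0, 1], [-4, -50, 0, 0, 1], [-8, -75, 0, 0, 1], [-12, -100, 0, 0, 1], [-16, -125, 0, 0, 1], [-20, -150, 0, 0, 1], [-20, -175, 0, 0, 1], [-20, -200, 0, 0, 1], [-20, -220, 0, 0, 1], [-20, -230, 0, 0, 1]])

```text
clock: 12.85
position: [0.4956, -0.2152, 0.3281]
tool_rot: [-3.139, -0.0, 1.739]
force: [0.7, -0.4, -4.2]
grip_width: 0.013
```

Emit:
servo_tool(plan=[[0, 0, 0, 0, 1], [0, 0, 0, 0, 1], [0, 0, 0, 0, 1], [0, 0, 0, 0, 1], [0, 0, 0, 0, 1], [0, 0, 0, 0, 1], [0, 0, 0, 0, 1], [0, 0, 0, 0, 1], [0, 0, 0, 0, 1], [0, 0, 0, 0, 1]])

```text
clock: 13.68
position: [0.4972, -0.2117, 0.3293]
tool_rot: [-3.142, 0.0, 1.743]
force: [-0.6, -0.5, -4.3]
grip_width: 0.0133
```

```bash
python3 - <<'E'
from h import *
s=bot.observe();print(s["position"],s["tool_rot"],s["force"],s["grip_width"],s["clock"])
for n in("scene","top"): cv2.imwrite(f"pics/{n}4.png",bot.grab_frame(n))
p=s["position"]+[0,0,-.06];u=proj("scene",p).astype(int);print(u,proj("top",p))
crop("pics/scene4.png","pics/s6.png",max(u[0]-80,0),max(u[1]-60,0),160,120,5)
E
```

```text
[ 0.49715511 -0.2116555   0.32929521] [-3.14157080e+00  8.09917464e-06  1.74282178e+00] [-0.60403298 -0.45200097 -4.34698358] 0.013252733218284784 13.6833
[296 164] [392.93882775 255.18347041]
```

View pics/s6.png

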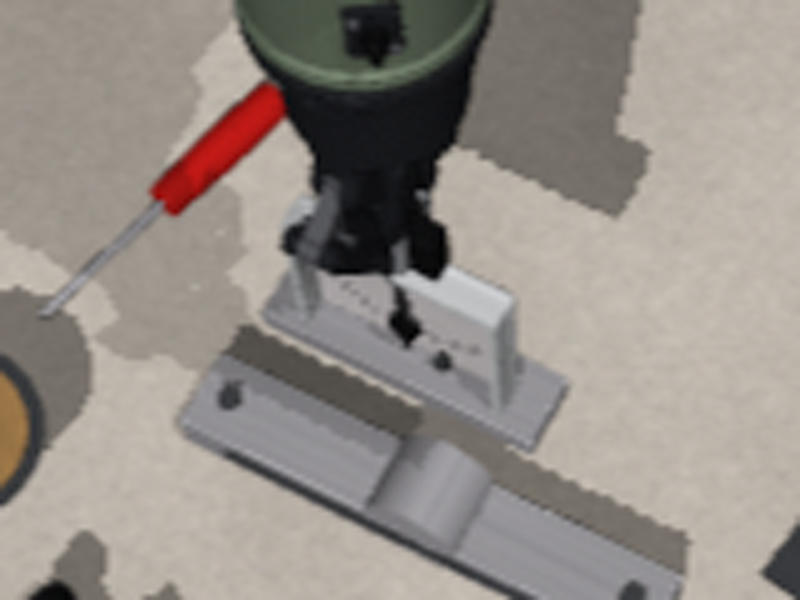

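View pics/top4.png

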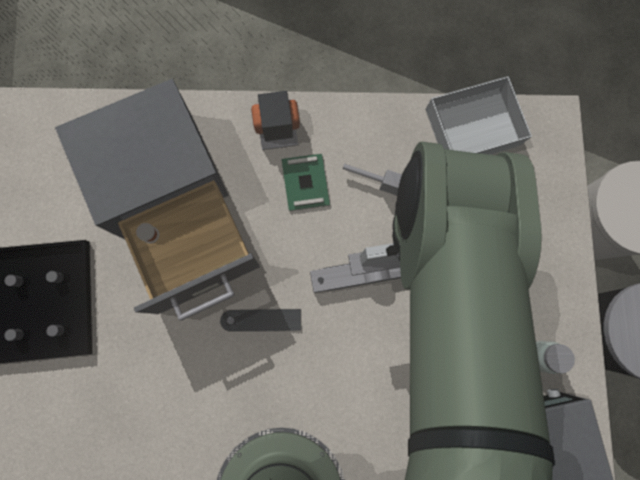

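The gauge is held upright. The pointer tip is at about (403,335) in the crop and the marker tooth at (443,360). I'll raise the gauge toward the camera to measure the marker angle at better resolution.

Emit:
servo_tool(plan=[[6, 6, 20, 0.03, 1], [12, 12, 45, 0.08, 1], [20, 20, 70, 0.14, 1], [26, 26, 100, 0.2, 1], [34, 34, 130, 0.26, 1], [42, 42, 160, 0.32, 1], [50, 50, 190, 0.38, 1], [56, 56, 215, 0.44, 1], [60, 60, 235, 0.48, 1], [60, 60, 250, 0.5, 1]])

```text
clock: 14.62
position: [0.5578, -0.1506, 0.5809]
tool_rot: [3.14, 0.0, 2.247]
force: [-0.2, -0.5, -4.4]
grip_width: 0.0133
```

Emit:
servo_tool(plan=[[0, 0, 0, 0, 1], [0, 0, 0, 0, 1], [0, 0, 0, 0, 1], [0, 0, 0, 0, 1], [0, 0, 0, 0, 1], [0, 0, 0, 0, 1], [0, 0, 0, 0, 1], [0, 0, 0, 0, 1], [0, 0, 0, 0, 1], [0, 0, 0, 0, 1]])

```text
clock: 15.45
position: [0.5571, -0.1517, 0.5793]
tool_rot: [-3.142, 0.0, 2.243]
force: [0.8, -0.2, -4.4]
grip_width: 0.0135
```

```bash
python3 - <<'E'
from h import *
s=bot.observe();print(s["position"],s["tool_rot"],s["force"],s["grip_width"],s["clock"])
for n in("scene",): cv2.imwrite(f"pics/{n}5.png",bot.grab_frame(n))
p=s["position"]+[0,0,-.06];u=proj("scene",p).astype(int);print(u)
x,y=u[0]-60,max(u[1]-30,0);print(x,y)
crop("pics/scene5.png","pics/s7.png",x,y,110,90,7)
E
```

```text
[ 0.55714042 -0.15171525  0.57927402] [-3.14158213e+00  1.40194040e-05  2.24269081e+00] [ 0.77475182 -0.18259752 -4.37002559] 0.013516277125390115 15.45
[293 143]
233 113
```

View pics/s7.png

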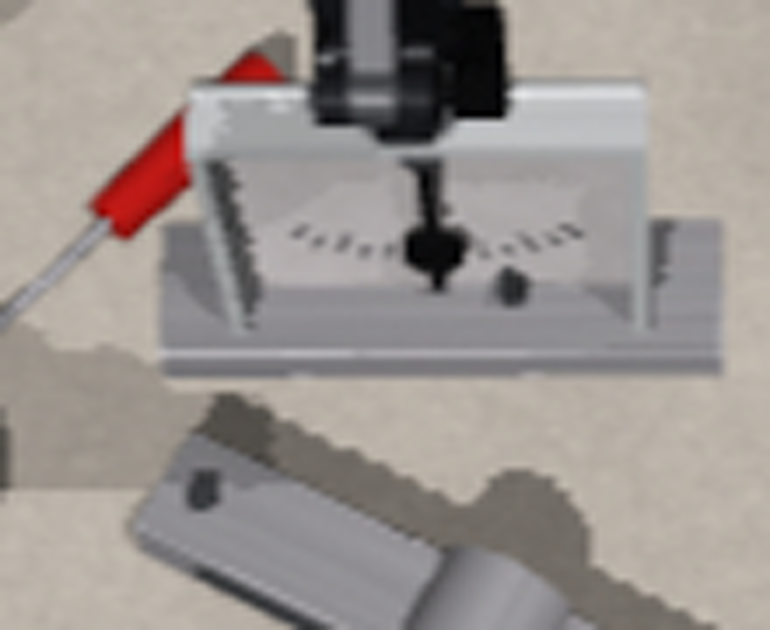

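```bash
cat >> h.py <<'E'
def gframe(n,u,v,pos,yaw,xp,h=.1122):
    # ray -> gauge-aligned (upright) frame at plane x=xp
    o,d=ray(n,u,v);c,s=np.cos(yaw),np.sin(yaw);R=np.array([[c,-s,0],[s,c,0],[0,0,1]])
    O=R.T@(o-(np.asarray(pos)-[0,0,h]));D=R.T@d
    return O+D*(xp-O[0])/D[0]
E
python3 - <<'E'
from h import *
np.set_printoptions(precision=4,suppress=True)
pos=[.5571,-.1517,.5793];yaw=2.2427-np.pi/2
f=lambda u,v,x,:gframe("scene",(u+.5)/7-.5+233,(v+.5)/7-.5+113,pos,yaw,x)
print("pivot-line top",f(428,165,.007),"bob",f(437,250,.007),"tip",f(437,290,.007))
for x in(.005,.007,.01,.014): print("marker c",f(512,288,x),f(512,270,x),f(512,305,x))
print("base bot front",f(163,375,.02),f(722,375,.02),"top",f(163,352,.02),f(722,352,.02))
print("frame top front",f(188,150,.014),f(645,150,.014),f(188,88,-.006),f(645,85,-.006))
im=cv2.imread("pics/scene5.png").max(2)
print(im[145:161,288:314])
E
```

```text
pivot-line top [0.007  0.0034 0.0882] bob [0.007  0.0028 0.0461] tip [0.007  0.0015 0.0248]
marker c [0.005  0.021  0.0216] [0.005  0.0214 0.0314] [0.005  0.0206 0.0122]
marker c [0.007  0.0212 0.0253] [0.007  0.0216 0.035 ] [0.007  0.0208 0.016 ]
marker c [0.01   0.0214 0.0309] [0.01   0.0218 0.0405] [0.01   0.021  0.0216]
marker c [0.014  0.0217 0.0383] [0.014  0.0221 0.0479] [0.014  0.0213 0.0292]
base bot front [ 0.02   -0.0729  0.0037] [ 0.02    0.0764 -0.0005] top [ 0.02   -0.071   0.0169] [0.02   0.0762 0.0129]
frame top front [ 0.014  -0.0521  0.1083] [0.014  0.0563 0.1058] [-0.006  -0.0534  0.1031] [-0.006   0.0565  0.102 ]
[[175 174 168 132  81  47  13  36  82 105 106 145 174 172 171 172 171 170
  172 172 172 174 174 174 157 118]
 [174 174 136  57  24  19  12  17  25  35  55  90 144 173 173 173 172 172
  160 146 159 172 160 146 158 166]
 [162 156 115  16  13  14  15  14  13  13  19  62 122 149 162 175 175 173
  172 146 117 150 171 143 115 149]
 [120 131 114  12  13  12  12  13  12  13  10  60 135 145 149 177 152 121
  151 171 142 127 159 170 166 170]
 [135 147 114  13  12  
[... 585 characters left out ...]
11  75  49
   47  44 105 146 149 149 150 151]
 [144 144 144 144 143 140 139 136 138 141 144 145 146 146 134 118  89  51
   50  58 112 146 146 147 146 146]
 [145 145 146 146 146 146 146 147 147 146 146 147 148 148 136 134 118  82
   82 102 135 149 149 149 149 150]
 [151 151 150 152 152 151 151 152 152 151 152 152 152 151 151 150 149 145
  146 147 150 152 152 152 151 151]
 [147 147 146 146 146 147 146 147 147 145 145 144 144 144 144 144 144 145
  145 144 145 145 145 145 145 146]
 [144 142 143 143 143 143 144 143 144 143 143 143 144 144 144 144 144 145
  145 144 145 145 145 146 146 146]
 [144 144 144 143 143 144 145 144 144 144 144 144 146 146 145 144 145 146
  145 146 146 146 146 146 146 146]]
```

In the raised view the pointer hangs plumb at about (437,290) and the marker tooth is at about (512,288). That puts the marker angle near 0.25–0.26 rad. Next I'll hover over the rib.

Emit:
servo_tool(plan=[[-3, -3, -15, -0.05, 1], [-8, -8, -40, -0.1, 1], [-14, -13, -68, -0.16, 1], [-20, -19, -96, -0.22, 1], [-26, -25, -124, -0.28, 1], [-32, -30, -152, -0.34, 1], [-38, -36, -180, -0.4, 1], [-45, -42, -208, -0.45, 1], [-52, -48, -236, -0.48, 1], [-57, -53, -262, -0.5, 1]])

```text
clock: 16.33
position: [0.4993, -0.2051, 0.3159]
tool_rot: [-3.141, 0.0, 1.741]
force: [0.9, 0.1, -3.5]
grip_width: 0.0133
```

Emit:
servo_tool(plan=[[-4, -4, -26, 0, 1], [-4, -4, -50, 0, 1], [-4, -4, -72, 0, 1], [-4, -4, -92, 0, 1], [-4, -4, -107, 0, 1], [-4, -4, -117, 0, 1], [-4, -4, -122, 0, 1], [-4, -4, -122, 0, 1], [-4, -4, -122, 0, 1], [-4, -4, -122, 0, 1]])

```text
clock: 17.17
position: [0.4966, -0.2088, 0.1962]
tool_rot: [3.14, 0.001, 1.743]
force: [0.4, 0.0, -3.9]
grip_width: 0.013
```

```bash
python3 - <<'E'
from h import *
s=bot.observe();print(s["position"],s["tool_rot"],s["force"],s["grip_width"],s["clock"])
for n in("scene",): cv2.imwrite(f"pics/{n}6.png",bot.grab_frame(n))
crop("pics/scene6.png","pics/s8.png",235,130,130,110,6)
E
```

```text
[ 0.49664962 -0.20884935  0.19619889] [3.14046604e+00 7.45838904e-04 1.74265072e+00] [ 0.40114245  0.02198449 -3.91440814] 0.013037292128151417 17.1667
```

View pics/s8.png

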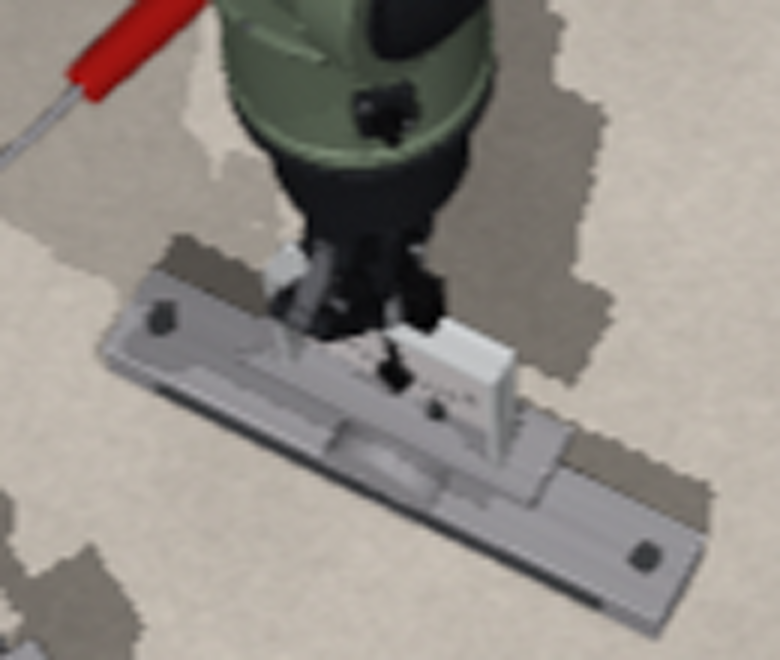

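Emit:
servo_tool(plan=[[0, 0, -6, 0, 1], [0, 0, -12, 0, 1], [0, 0, -18, 0, 1], [0, 0, -22, 0, 1], [0, 0, -25, 0, 1], [0, 0, -27, 0, 1], [0, 0, -28, 0, 1], [0, 0, -29, 0, 1], [0, 0, -30, 0, 1], [0, 0, -30, 0, 1]])

```text
clock: 18.05
position: [0.4965, -0.2088, 0.1661]
tool_rot: [3.141, 0.001, 1.743]
force: [-2.8, 1.7, 8.4]
grip_width: 0.0135
```

Emit:
servo_tool(plan=[[0, 0, -0.5, 0, 1], [0, 0, -1, 0, 1], [0, 0, -1.5, 0, 1], [0, 0, -2, 0, 1], [0, 0, -2, 0, 1], [0, 0, -2, 0, 1], [0, 0, -2, 0, 1], [0, 0, -2, 0, 1], [0, 0, -2, 0, 1], [0, 0, -2, 0, 1]])

```text
clock: 18.88
position: [0.4974, -0.2091, 0.1659]
tool_rot: [3.139, 0.003, 1.743]
force: [-8.7, 1.1, 38.9]
grip_width: 0.0136
```

Emit:
servo_tool(plan=[[0, 0, 0.8, 0, 1], [0, 0, 1.5, 0, 1], [0, 0, 1.5, 0, 1], [-0.3, 1.6, 1.4, 0, 1], [-0.6, 3.2, 1.3, 0, 1], [-0.8, 4.8, 1.2, 0, 1], [-1.1, 6.4, 1.1, 0, 1], [-1.4, 8, 0.9, 0, 1], [-1.7, 9.8, 0.7, 0, 1], [-1.7, 9.8, 0.7, 0, 1]], squeeze=25)

```text
clock: 19.72
position: [0.4949, -0.1995, 0.1651]
tool_rot: [3.141, 0.002, 1.742]
force: [-2.8, -2.0, 11.4]
grip_width: 0.0134
```

```bash
python3 - <<'E'
from h import *
s=bot.observe();print(s["position"],s["tool_rot"],s["force"],s["moment"],s["grip_width"],s["clock"])
for n in("scene",): cv2.imwrite(f"pics/{n}7.png",bot.grab_frame(n))
crop("pics/scene7.png","pics/s9.png",250,150,100,85,7.5)
E
```

```text
[ 0.49485659 -0.19946675  0.16507531] [3.14058266e+00 1.87395709e-03 1.74249011e+00] [-2.79976764 -2.04105295 11.40282379] [-1.06366319  0.8935824  -0.07801376] 0.01343886533125347 19.7167
```

View pics/s9.png

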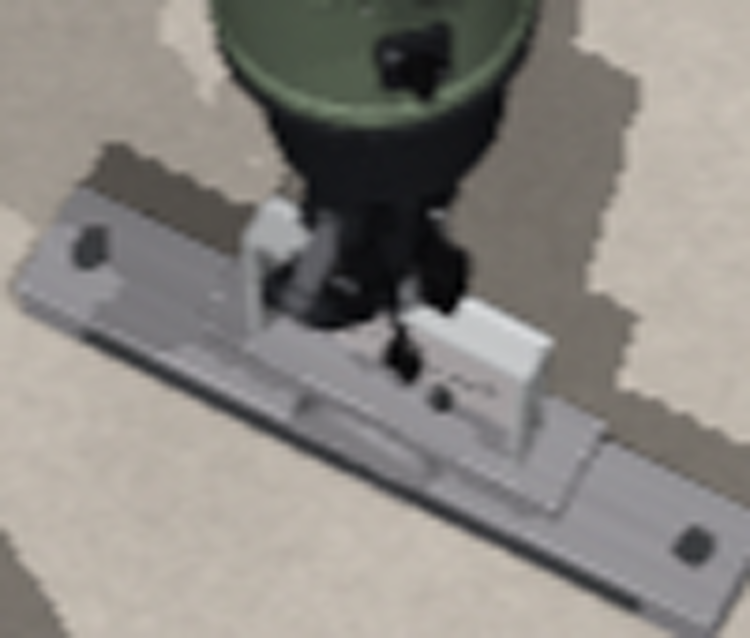

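Emit:
servo_tool(plan=[[-0.3, 2, -0.2, 0, 1], [-0.7, 4, -0.5, 0, 1], [-1, 6, -0.8, 0, 1], [-1.4, 8, -1.1, 0, 1], [-1.7, 10, -1.4, 0, 1], [-2.1, 12, -1.7, 0, 1], [-2.4, 14, -2.1, 0, 1], [-2.8, 16, -2.5, 0, 1], [-3.1, 18, -3, 0, 1], [-3.1, 18, -3, 0, 1]])

```text
clock: 20.6
position: [0.4917, -0.1812, 0.1618]
tool_rot: [3.141, 0.001, 1.743]
force: [-2.7, -1.9, 8.6]
grip_width: 0.0132
```

Emit:
servo_tool(plan=[[0, 0, 0, 0, 1], [0, 0, 0, 0, 1], [0, 0, 0, 0, 1], [0, 0, 0, 0, 1], [0, 0, 0, 0, 1], [0, 0, 0, 0, 1], [0, 0, 0, 0, 1], [0, 0, 0, 0, 1], [0, 0, 0, 0, 1], [0, 0, 0, 0, 1]])

```text
clock: 21.43
position: [0.4917, -0.1814, 0.1618]
tool_rot: [3.141, 0.001, 1.742]
force: [-2.1, -0.4, 8.5]
grip_width: 0.0135
```

```bash
python3 - <<'E'
from h import *
s=bot.observe();print(s["position"],s["tool_rot"],s["force"],s["moment"],s["grip_width"],s["clock"])
for n in("scene",): cv2.imwrite(f"pics/{n}8.png",bot.grab_frame(n))
crop("pics/scene8.png","pics/s10.png",260,160,80,66,9)
E
```

```text
[ 0.49165469 -0.18142456  0.16181804] [3.14085606e+00 1.28546463e-03 1.74233001e+00] [-2.14361084 -0.41086287  8.45175374] [-0.63767022  0.80209787 -0.10880327] 0.013462323025402139 21.4333
```

View pics/s10.png

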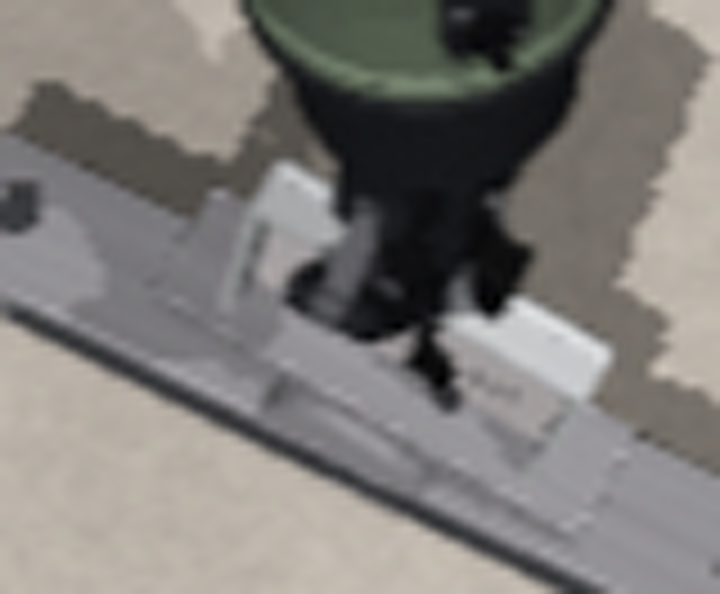

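The pointer is now nearly on the marker, both around (445,395). The base is tilted with its +y end down.

```bash
python3 - <<'E'
from h import *
for f,(x,y) in (("scene6",(294,186)),("scene8",(300,192))):
    im=cv2.imread(f"pics/{f}.png").max(2)
    print(f,x,y);print(im[y:y+18,x:x+18])
crop("pics/scene8.png","pics/s11.png",298,188,26,24,25)
E
```

```text
scene6 294 186
[[152 154 158 159 126  93 140 178 191 197 195 190 187 192 196 197 197 199]
 [141 164 164 163 141  82  57 125 165 179 191 197 198 197 197 196 196 196]
 [162 153 152 164 143  82  28 116 160 161 166 177 192 197 197 198 197 195]
 [166 140 140 151 149 109  28  69 132 162 162 162 166 178 191 198 198 198]
 [164 164 163 137  77  38  20  56 128 162 162 162 162 163 166 178 191 197]
 [143 147 161 124  35  13  12  27  70 132 161 161 163 162 163 161 164 178]
 [123 124 132 108  46  13  13  15  27  70 134 162 160 161 162 162 162 162]
 [147 135 123 121  91  39  12  14  14  58 130 151 150 161 161 162 163 162]
 [150 150 147 134 119  91  40  14  50 122 160 136 137 150 149 162 162 162]
 [148 149 150 150 137 119  83  76 125 152 161 160 160 138 139 140 139 160]
 [146 147 147 149 149 149 146 141 147 150 143 145 126 111 147 148 133 149]
 [145 146 147 146 147 148 151 152 152 149 137 127  99  60  89 138 159 159]
 [143 143 145 146 147 148 148 149 151 154 151 129  83  50  50 114 158 162]
 [130 141 142 143 145 146 147 146 147 149 151 139  94  49  50  97 132 145]
 [113 121 130 141 142 144 147 147 1
[... 931 characters left out ...]
160 161 161 160 166 182]
 [154 156 155 139 121 104  65  25  13  14  70 135 138 138 161 161 161 162]
 [151 153 156 156 142 124 114  74  12  20 110 158 134 132 149 148 160 160]
 [152 153 152 153 154 143 127  97  51  48  67 129 158 158 136 135 138 138]
 [151 151 152 152 152 152 153 132  81  49  56 113 154 161 158 158 147 146]
 [151 148 152 152 152 153 153 153 130  83  91 136 146 145 155 160 160 160]
 [132 147 148 148 152 153 153 153 150 148 152 155 153 141 134 145 156 162]
 [139 126 129 157 164 152 153 153 153 153 154 157 158 143 127 129 138 154]
 [155 147 128 119 136 146 151 152 154 155 154 153 155 157 143 127 127 131]
 [144 154 155 137 120 116 137 153 150 153 154 155 154 154 154 142 128 126]]
```

View pics/s11.png

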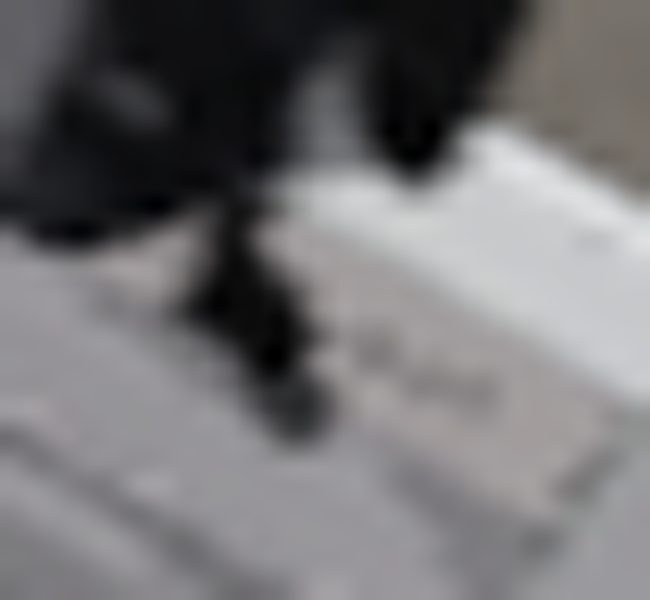

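```bash
cat >> h.py <<'E'
def blobs(f,x,y,w,h,vis=False):
    im=cv2.imread(f).max(2).astype(float)
    sub=im[y:y+h,x:x+w]
    return sub
E
python3 - <<'E'
from h import *
np.set_printoptions(precision=4,suppress=True)
yaw=.172
def rel(name,pos,tip,bob,mk,yaw):
    print(name)
    T=gframe("scene",*tip,pos,yaw,.007);B=gframe("scene",*bob,pos,yaw,.007)
    for xm in(.005,.007,.009):
        M=gframe("scene",*mk,pos,yaw,xm); print(xm,"tip",T,"bob",B,"mk",M,"dy mk-tip",M[1]-T[1],"mk-bob",M[1]-B[1])
rel("5",[.5571,-.1517,.5793],(295.0,153.6),(294.7,148.5),(305.75,153.7),.672)
rel("6",[.4966,-.2088,.1962],(301.5,194.6),(300.2,191.9),(307.2,197.9),.172)
rel("8",[.4917,-.1814,.1618],(308.6,202.2),(307.5,200.2),(309.4,203.6),.172)
# plumb image direction and +y direction at image 8
P=np.array([.4917,-.1814,.10]);print(proj("scene",P-[0,0,.03])-proj("scene",P), proj("scene",P+[-.00172,.00985,0])-proj("scene",P))
E
```

```text
5
0.005 tip [0.007  0.0016 0.0263] bob [0.007  0.0023 0.0453] mk [0.005  0.0211 0.0217] dy mk-tip 0.01950451123646267 mk-bob 0.018814581830588005
0.007 tip [0.007  0.0016 0.0263] bob [0.007  0.0023 0.0453] mk [0.007  0.0212 0.0254] dy mk-tip 0.01966177282808728 mk-bob 0.018971843422212614
0.009 tip [0.007  0.0016 0.0263] bob [0.007  0.0023 0.0453] mk [0.009  0.0214 0.0291] dy mk-tip 0.01981903441971189 mk-bob 0.019129105013837223
6
0.005 tip [0.007  0.0049 0.0325] bob [0.007  0.0019 0.047 ] mk [0.005  0.0206 0.0233] dy mk-tip 0.015693837008271927 mk-bob 0.01873056315271948
0.007 tip [0.007  0.0049 0.0325] bob [0.007  0.0019 0.047 ] mk [0.007  0.0219 0.0289] dy mk-tip 0.017038452741362398 mk-bob 0.020075178885809952
0.009 tip [0.007  0.0049 0.0325] bob [0.007  0.0019 0.047 ] mk [0.009  0.0233 0.0346] dy mk-tip 0.018383068474452813 mk-bob 0.021419794618900367
8
0.005 tip [ 0.007  -0.0029  0.0367] bob [ 0.007  -0.0058  0.0474] mk [ 0.005  -0.002   0.0233] dy mk-tip 0.0008411873916623902 mk-bob 0.003748854184192185
0.007 tip [ 0.007  -0.0029  0.0367] bob [ 0.007  -0.0058  0.0474] mk [ 0.007  -0.0007  0.0291] dy mk-tip 0.0021598277749011463 mk-bob 0.005067494567430941
0.009 tip [ 0.007  -0.0029  0.0367] bob [ 0.007  -0.0058  0.0474] mk [0.009  0.0006 0.035 ] dy mk-tip 0.0034784681581399024 mk-bob 0.006386134950669697
[0.3613 4.2668] [3.2843 1.6068]
```

Emit:
servo_tool(plan=[[-0.2, 1.2, -0.3, 0, 1], [-0.5, 2.5, -0.6, 0, 1], [-0.7, 3.8, -0.9, 0, 1], [-0.9, 5.2, -1.2, 0, 1], [-0.9, 5.2, -1.2, 0, 1], [-0.9, 5.2, -1.2, 0, 1], [-0.9, 5.2, -1.2, 0, 1], [-0.9, 5.2, -1.2, 0, 1], [-0.9, 5.2, -1.2, 0, 1], [-0.9, 5.2, -1.2, 0, 1]])

```text
clock: 22.32
position: [0.4909, -0.1759, 0.1604]
tool_rot: [3.141, 0.001, 1.743]
force: [-1.8, 0.5, 6.8]
grip_width: 0.0135
```

Emit:
servo_tool(plan=[[0, 0, 0, 0, 1], [0, 0, 0, 0, 1], [0, 0, 0, 0, 1], [0, 0, 0, 0, 1], [0, 0, 0, 0, 1], [0, 0, 0, 0, 1], [0, 0, 0, 0, 1], [0, 0, 0, 0, 1], [0, 0, 0, 0, 1], [0, 0, 0, 0, 1]])

```text
clock: 23.15
position: [0.4908, -0.1759, 0.1604]
tool_rot: [3.141, 0.001, 1.743]
force: [-2.2, 0.8, 7.5]
grip_width: 0.0137
```

```bash
python3 - <<'E'
from h import *
s=bot.observe();print(s["position"],s["tool_rot"],s["force"],s["moment"],s["grip_width"],s["clock"])
for n in("scene","top"): cv2.imwrite(f"pics/{n}9.png",bot.grab_frame(n))
im=cv2.imread("pics/scene9.png").max(2);print(im[192:210,300:318])
crop("pics/scene9.png","pics/s12.png",300,190,26,24,25)
crop("pics/scene9.png","pics/s13.png",250,160,100,75,8)
crop("pics/top9.png","pics/t13.png",310,200,140,100,5)
E
```

```text
[ 0.4908374  -0.17587153  0.16040503] [3.14076868e+00 6.58554773e-04 1.74266621e+00] [-2.2067671   0.83161893  7.46533525] [-0.35420674  0.51358701 -0.06295539] 0.013670658028623148 23.15
[[101  86  61  66  65  40  22  18  15  12  12  42  85  86  43  14  15  19]
 [101  75  37  33  40  64  56  16  15  15  16  49  93  90  43  11  13  13]
 [ 73  54  23  18  19  35  33  15  17  17  16  47  91  97  55  14  14  39]
 [ 72  41  28  24  19  19  19  17  20  23  20  61 106 130 102  34  13  98]
 [ 66  42  36  29  18  17  17  16  19  24  38 128 167 181 196 170 120 157]
 [ 48  38  38  34  26  17  17  18  17  48 118 158 178 197 205 202 197 199]
 [ 85  44  28  21  17  52  96  84  27  40 121 161 162 173 193 203 205 205]
 [146 128  92  93 134 153 125  61  20  39  76 131 161 162 167 184 198 204]
 [157 152 146 136 141 141  90  22  15  18  44  78 132 161 161 162 165 182]
 [155 157 156 141 127 131  96  24  14  14  18  55 126 161 162 163 161 161]
 [152 154 157 155 141 126 122  93  41  12  12  54 111 121 136 161 161 161]
 [152 152 153 154 157 144 127 122  87  26  15 107 156 143 145 137 138 161]
 [152 153 153 152 152 154 155 142  96  41  34  90 146 160 158 158 157 139]
 [148 148 152 152 153 153 154 155 124  65  56 117 145 150 161 161 161 159]
 [127 155 163 152 152 153 153 153 150 136 123 141 154 143 138 153 161 161]
 [134 123 141 151 150 152 153 154 154 151 152 155 158 153 140 134 146 158]
 [155 142 129 118 135 149 149 154 155 154 153 154 156 157 143 127 129 135]
 [144 154 151 131 121 129 156 164 154 155 154 154 153 155 156 143 128 127]]
```

View pics/s12.png

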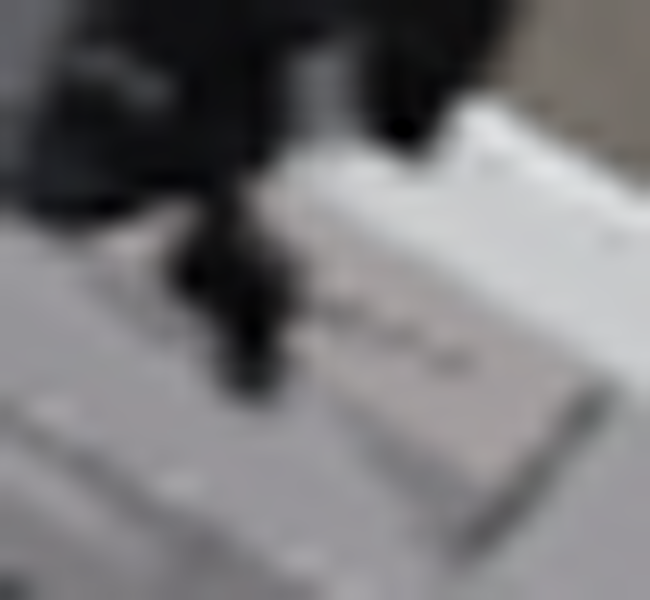

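View pics/s13.png

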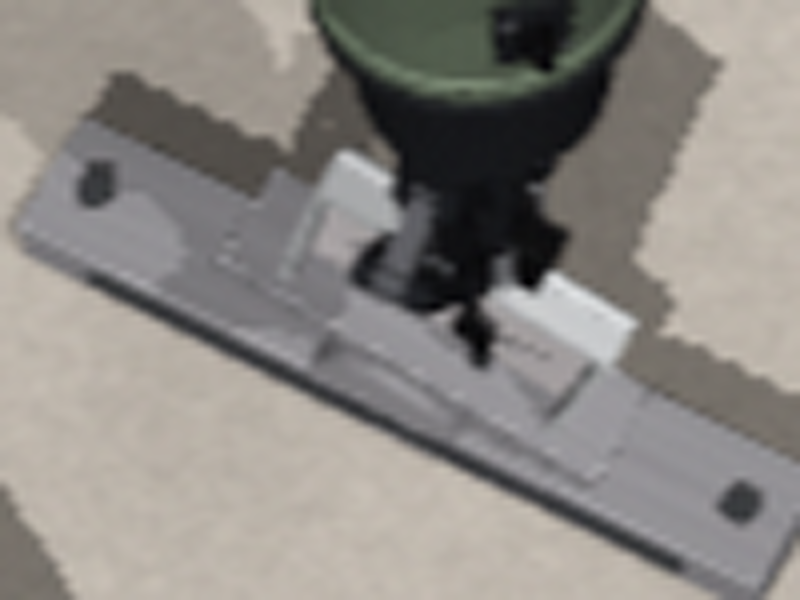

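View pics/t13.png

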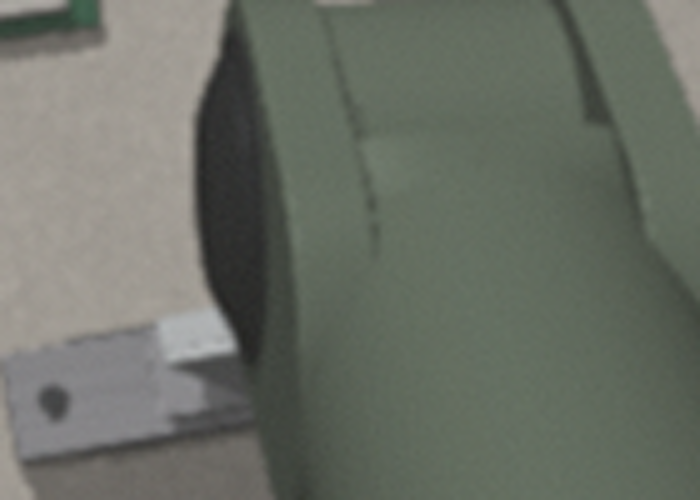

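```bash
python3 - <<'E'
from h import *
yaw=.173;c,s=np.cos(yaw),np.sin(yaw)
R=np.array([[c,-s,0],[s,c,0],[0,0,1]]);O=np.array([.4968,-.2148,0])
im=cv2.imread("pics/scene9.png");x,y,k=250,160,8
im=cv2.resize(im[y:y+75,x:x+100],None,fx=k,fy=k,interpolation=cv2.INTER_CUBIC)
def P(g):
    u=proj("scene",O+R@np.array(g)); return tuple(int(round((u[i]-(x,y)[i]+.5)*k-.5)) for i in(0,1))
th=.257;n=np.array([0,np.sin(th),np.cos(th)]);t=np.array([0,np.cos(th),-np.sin(th)]);X=np.array([1,0,0])
mid=np.array([0,0,.024])+.03*n
G=lambda gx,gy,gz:P(mid+gx*X+gy*t+gz*n)
for q in [((.02,-.075,0),(.02,.075,0)),((.02,-.075,.014),(.02,.075,.014)),((.02,.075,.014),(-.02,.075,.014)),((.02,-.075,.014),(-.02,-.075,.014)),((.014,-.055,.108),(.014,.055,.108)),((-.006,-.055,.108),(-.006,.055,.108)),((.014,.055,.108),(-.006,.055,.108))]:
    cv2.line(im,G(*q[0]),G(*q[1]),(0,0,255),1)
for a,b in [((.025,-.15,.03),(.025,.15,.03)),((.025,.15,.03),(-.025,.15,.03)),((-.025,-.15,.03),(.025,-.15,.03)),((-.025,-.15,.03),(-.025,.15,.03)),((.025,0,.054),(-.025,0,.054))]:
    cv2.line(im,P(a),P(b),(255,0,0),1)
cv2.line(im,G(.007,0,.096),P(mid+.096*n+np.array([.007,0,-.07])),(0,255,0),1)
cv2.imwrite("pics/ov9.png",im)
E
```

```text
(no output)
```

View pics/ov9.png

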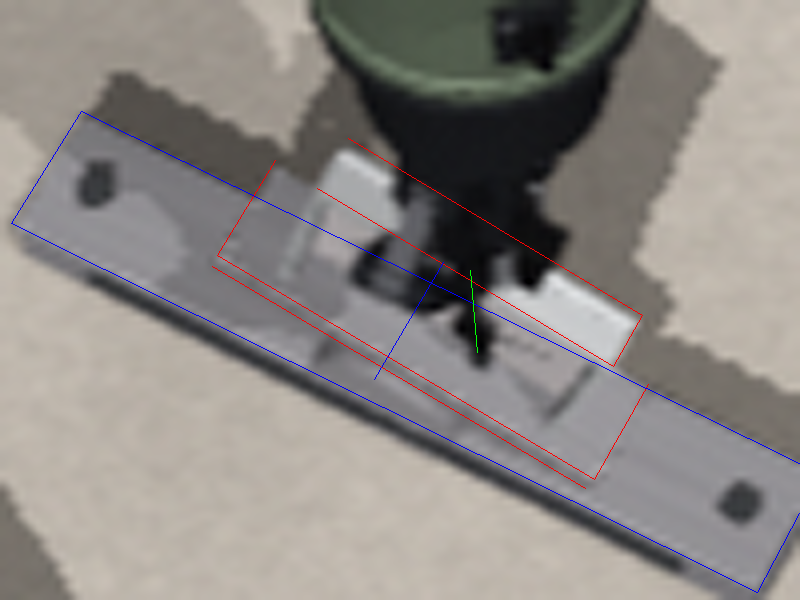

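The overlay fits the seen base, with the middle of the base on the rib within about 2 mm. The pointer tip at (309.4,203) and the marker at (309.55,204.5) are in line. I'll take one last look at pose drift and the drawer, then hand in.

```bash
python3 - <<'E'
from h import *
cv2.imwrite("pics/scene10.png",bot.grab_frame("scene"))
s=bot.observe();print(s["position"],s["force"],s["grip_width"],s["clock"])
a,b,c=[cv2.imread(f"pics/{f}.png").astype(int) for f in("scene9","scene10","scene4")]
print(abs(a-b)[150:250,240:360].max(), abs(b-c)[200:450,340:520].mean())
print(bot.job_done())
E
```

```text
[ 0.49084799 -0.17583578  0.16040457] [-1.8388248   0.78596066  7.63243839] 0.013107199914301532 23.3
21 0.4739703703703704
the job is handed in; nothing more can be done
None
```

View pics/scene10.png

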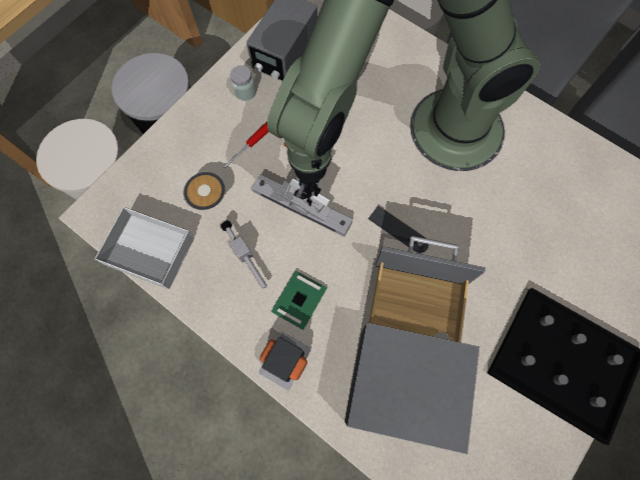

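The job is handed in at 23.3 s: the gauge is held tilted on the rib with its pointer on the marker, as near as the camera can tell.

**What I did:** I pulled the drawer out about 180 mm until it pushed back with 35 N at its stop, then lifted the gauge by its tab. I stood the gauge along the rail and rolled it on the rib with its +y end down.

**Last checks:**
- **Pointer and marker:** they line up within about 0.2 px in the scene view, roughly 0.01 rad. At that resolution the estimate could be out by about 0.015 rad. The marker measured about 0.26 rad beforehand, and the arm's travel puts the tilt at about 0.26 rad.
- **Base on the rib:** the upward force on the tool is about 7.5 N and the gauge weighs about 4.4 N, so the base presses the rib with about 12 N. Nothing drifted over the last second.
- **Drawer and loose things:** the drawer is still fully out, and the last picture shows the loose things where they were.

**Where the checks disagreed:** the rail's holes and corners put its middle in places up to 4 mm apart. The middle of the base is therefore known to be on the rib only to within about 2 mm. The top camera was blocked by the arm, so it could not confirm the final alignment.

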